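# Charge the sample remelter and hold its hopper plunger open

### The arm

A 7-joint arm with a two-finger parallel gripper is mounted at the origin on the work surface. World frame = base frame: x ahead of the robot, y to its left, z up, the work surface at z = 0. Lengths are in m, angles in degrees, forces in N, time in s.
With the tool pointing down it reaches from about 0.425 to 0.875 m from the base axis. Payload 4.7 kg.
Tool frame: the origin (TCP) lies on the mounting face of the last link; the fingertips stand tcp_to_tips ahead of it and the grasp point (between the pads) lies 164 mm ahead of it (tcp_to_tips is the distance from the TCP to the fingertips, in m); z points along the fingers, y is the line along which they close (so a half turn about z gives the same grasp; the last joint's range is limited). The gripper opens to 87 mm and grips with 3 to 60 N. Pads are 19 mm wide; open, the fingers measure 117 mm over their backs; the gripper's body (75 mm by 190 mm) begins 51 mm behind the grasp point.
Start: joints at [75.35, 18.392, -4.016, 83.108, 1.295, 78.541, -3.26], TCP at [0.173, -0.626, 0.405] pointing down, gripper open.
Joint ranges: [-163.93, 163.93], [-17.29, 119.83], [-79.2, 71.16], [3.27, 140.29], [-89.18, 269.18], [5.43, 117.66], [-154.24, 154.24]. Speed limits (degrees/s): [147.25, 147.25, 180, 180, 180, 180, 180].

### API

Orientations are given as [roll, pitch, yaw] about the fixed x, y, z axes, in that order (R = Rz(yaw) Ry(pitch) Rx(roll)).
In Python, from cell import get_obs, read_camera, sign_off, tcp_to_tips gives the robot as it stands.
- The arm moves only by the tool drive_tool, never from a script. Its argument "rows" is one flat list of numbers, 7 for each row, row after row: the shift along the tool's x, y, z in m, then the turn, a rotation vector about the tool's x, y, z in rad, then the gripper command: -1 is shut, 1 is fully open, values between are in proportion. In form: [tx, ty, tz, rx, ry, rz, fingers, tx, ty, tz, rx, ry, rz, fingers, ...]. A call has 1 to 5 rows; each row shifts and turns the commanded pose from where the row before left it, along the tool's axes as they then stand; what a row does not reach is not made up. A row lasts 1/8 s, in which the tool goes at most 62.5 mm and 10.7 degrees, less where a joint would pass 70% of its speed; a pose out of reach is approached as far as the arm can. A call is refused whole if a number of a shift passes 0.0625 or a number of a turn 0.188, either way. A call with a gripper value outside its range is refused whole. The fingers move at their own pace and stop on an object; "grip_force" is the grip in N (left out, the last holds). Time passes only in rows, so rows that do not move let the fingers close. It gives the time, the measured TCP pose, the force, the opening and the grip force at its end, in the units of the state.
- get_obs(): the state, without advancing time (a new reading comes with each control period).
- read_camera(name): name is "side" or "top" or "wrist"; returns a dict with "color" (480x640x3 uint8, blue, green, red), "fov_y" (degrees; the focal length in pixels is half the picture's height over the tangent of half this angle, whatever the lens; pixels are square), "cx", "cy" (the principal point, pixels), "cam_to_world" (4x4, takes a point from camera to world coordinates); the wrist camera has in their place "mount" (4x4, takes a point from camera to tool coordinates, whose origin is the TCP and whose axes are the flange's). Camera axes: x right, y up, looking along -z (the intrinsics and any distortion apply to the point x, -y, -z); pixel columns grow to the right and rows downward; lengths in m; the calibration is good to about 2 mm. A picture is of the moment at which its call begins: read the wrist's pose just before it. There is no depth.
- sign_off(): hands the job in; it is judged then, once.
The state is a dict: "time_s": time; "qpos": joint angles; "joint_velocities": joint speeds; "effort": joint torques, N m; "tool_pos": TCP position; "tool_rot": TCP orientation; "force": force on the tool from outside, world axes, zero at the start; "wrist_torque": the same for the moment, N m; "grip_width": finger opening in m; "grasp_force": force on a finger pad.
Only numpy, scipy, OpenCV 4.12 (cv2) and the standard library are available. Lean on these libraries where they do the work, as an engineer would, in place of code of your own. Each camera call takes 0.05 s, during which the arm holds its last target. There are 200 camera calls.

### The job

Charge the crucible of the small induction remelter: with the scoop (never with the fingers) take at least three of the metal pellets from the pan and tip them into the charging hopper while its plunger is shut, then set the scoop back down upright on the bench and let go of it. Then pull the sprung plunger knob under the hopper all the way back so that the charge (at least three pellets) drops into the crucible, and finish while still holding the plunger fully back. Leave the other things on the bench where they are.

Things in the scene. Friction and masses are not known exactly. Their poses are not given: they have to be found in the camera images.
- hopper_mouth (a point): centre of the round mouth of the remelter's fixed steel charging hopper, 193 mm above the bench, 110 mm across inside, 120 outside. The top 18 mm of wall is upright, then a cone narrows over 54 mm to a throat 46 mm across, shut by the plunger (its top 74 mm below the mouth). z up; -x: the way the plunger is pulled, towards the robot; +y: the side of the power unit.
- power_unit (a point): centre of the top of the remelter's power unit, a white box fixed beside the hopper: 170 mm along x, 150 mm along y, top 190 mm (carrying handle 212 mm) above the bench (axes as hopper_mouth). Its base plate, 12 mm thick, reaches 55 mm past the hopper axis on the other side. An obstacle.
- hopper_mid (a point): point on the hopper axis 150 mm above the bench, half-way up the inside of the hopper cone: tipped pellets come to lie around and below it, on the plunger. Same axes as hopper_mouth.
- crucible_mid (a point): centre of the inside of the fixed clay crucible that stands in a copper coil straight below the hopper throat, 48 mm above the bench; its rim is 70 mm above the bench, 52 mm across inside, 44 mm deep inside; charged only through the hopper. Same axes as hopper_mouth.
- plunger_neck (a point): middle of the plunger's neck, a level steel rod 14 mm thick, 33 mm long, between the fixed spring barrel (51 mm thick, hopper side) and the black knob head (36 mm across, 17 mm long, its centre 25 mm further along -x). 98 mm above the bench, 115.5 mm from the hopper axis when shut; moves with the plunger. x points to the hopper: pull along -x. Can be pinched from above across the rod.
- plunger (a joint): plunger travel in m: 0 shut (nose across the throat, pilot pin in its seat hole), 0.054 fully back against its stop, throat clear. A spring pulls it shut with about 4.5 N when shut, 8.5 N fully back; it closes when let go.
- pan_floor (a point): centre of the inner floor (4 mm above the bench) of the fixed aluminium pan with the pellets: floor 190 mm long (x), 72 mm wide (y); walls 3 mm thick, top 26 mm above the bench; long sides upright, end walls lean outwards by 35 degrees. At the start the pellets lie in the +x half and the -x half is empty, where the scoop can be set in. +x points roughly towards the robot's left (+y).
- scoop_grip (a point): middle of the scoop's wooden handle (16 mm wide, 20 deep, 100 long), 63 mm above the underside of its flat blade. x: level towards the lip, y across, z up when it stands flat, as at the start. The handle rises to the rear at 44 degrees. Blade 70 mm long, 64 wide, 1.6 thick: lip 110 mm ahead (+x), rear wall (28 mm tall) 40 mm ahead; side walls 24 mm, none on the front 21 mm. About 0.17 kg.
- pellet0_center (a point): centre of one of five round metal pellets, 14 mm across, about 14 g, loose in the pan; they roll freely
- pellet1_center (a point): centre of one of five round metal pellets, 14 mm across, about 14 g, loose in the pan; they roll freely
- pellet2_center (a point): centre of one of five round metal pellets, 14 mm across, about 14 g, loose in the pan; they roll freely
- pellet3_center (a point): centre of one of five round metal pellets, 14 mm across, about 14 g, loose in the pan; they roll freely
- pellet4_center (a point): centre of one of five round metal pellets, 14 mm across, about 14 g, loose in the pan; they roll freely
- sample_a: bystander: round steel sample, 42 mm across, 16 mm tall (origin under its centre); leave alone
- sample_b: bystander: another such sample; leave alone
- spare_crucible: bystander: spare clay crucible, 62 mm across, 55 mm tall (origin under its centre); leave alone
- jar: bystander: white jar with black cap, 56 mm across, 75 mm tall (origin under its centre); leave alone
- brush: bystander: hand brush lying along its x axis, about 35 mm tall (origin under its centre); leave alone
- mouse: bystander: computer mouse on a mat, about 33 mm tall; leave alone
Mind the look-alikes: they are no part of the job. Leave any pink, purple or red look-alike of the part that bears scoop_grip alone.

How it is judged:
By the outcome, as a careful person would: the job done as asked, in the order asked, and still so for the second after the job is handed in, while the arm keeps its last pose, push and grip.
It also fails if it takes over 70 s, if anything falls off the work surface, if the arm or the gripper's body presses on something with over 40 N, if the wrist force passes 120 N, or if a joint passes its speed limit or range.

## Working session

There is one attempt and no reset: what is moved stays moved. The work goes in short steps, Python scripts to look and compute and a tool call to move; the robot and the scene stay as the last step left them, time stands still between calls to the robot, and variables do not carry over. Pictures are saved under pics/ and viewed, at most 10 in all, crops included, and the job is handed in when it is done.

Besides the shell and the picture viewer there is one more tool, called after "Emit:" by a JSON object that holds its "fn" and its "kwargs", one argument or row to a line. drive_tool: Moves the arm, as the interface text tells. Its arguments: {"type":"object","properties":{"rows":{"type":"array","items":{"type":"number"}},"grip_force":{"type":"number"}},"required":["rows"]}

```bash
ls; mkdir -p pics; python3 - <<'E'
from cell import *
import cv2,numpy as np
print(tcp_to_tips, get_obs())
for n in("side","top"):
    c=read_camera(n); cv2.imwrite(f"pics/{n}0.png",c["color"]); print(n,{k:v for k,v in c.items() if k!="color"})
c=read_camera("wrist");print({k:v for k,v in c.items() if k!="color"})
E
```

```text
pics
0.1822 {'time_s': 0.0, 'qpos': array([75.34805005, 18.43958597, -4.01463336, 83.17698832,  1.29530256,
       78.53925888, -3.25968842]), 'joint_velocities': array([-0.11810974,  0.00142673, -0.03016022, -0.05995315,  0.02172473,
       -0.17799623, -0.04690432]), 'effort': array([-5.15162956e-04, -4.91284740e+01, -4.04338818e-01, -3.12529600e+01,
       -6.37514004e-02,  4.35996673e-02,  1.70881508e-04]), 'tool_pos': array([ 0.17316859, -0.62629017,  0.4036368 ]), 'tool_rot': array([-1.79889424e+02,  6.35749295e-03,  1.54612717e+01]), 'force': array([-0.08864493,  0.08479889,  0.16125276]), 'wrist_torque': array([-0.00258197, -0.0353527 , -0.00523432]), 'grasp_force': 0.0, 'grip_width': 0.08758616687566913}
side {'fov_y': 49.987058058123864, 'cx': 314.1915502485626, 'cy': 233.51910561090355, 'cam_to_world': array([[-0.95217372,  0.24331312, -0.18483488,  0.28988305],
       [-0.30486545, -0.71581192,  0.62822795,  0.74281445],
       [ 0.0205491 ,  0.65453191,  0.75575506,  1.1253436 ],
       [ 0.        ,  0.        ,  0.        ,  1.        ]])}
top {'fov_y': 53.86807282012273, 'cx': 319.72634446118144, 'cy': 242.40193309346571, 'cam_to_world': array([[ 0.02280821,  0.98928651, -0.14419426,  0.40579312],
       [-0.99914454,  0.02753301,  0.03085659, -0.04878252],
       [ 0.03449611,  0.14336713,  0.98906819,  1.23699304],
       [ 0.        ,  0.        ,  0.        ,  1.        ]])}
{'fov_y': 71.1112845342599, 'cx': 324.754849901075, 'cy': 234.6962049425325, 'mount': array([[ 1.08203584e-04,  9.67750002e-01,  2.51912527e-01,
         6.85769427e-02],
       [ 9.99999787e-01,  5.75279652e-05, -6.50528387e-04,
        -6.09808849e-04],
       [-6.44040863e-04,  2.51912544e-01, -9.67749790e-01,
         2.09145902e-02],
       [ 0.00000000e+00,  0.00000000e+00,  0.00000000e+00,
         1.00000000e+00]])}
```

View pics/top0.png

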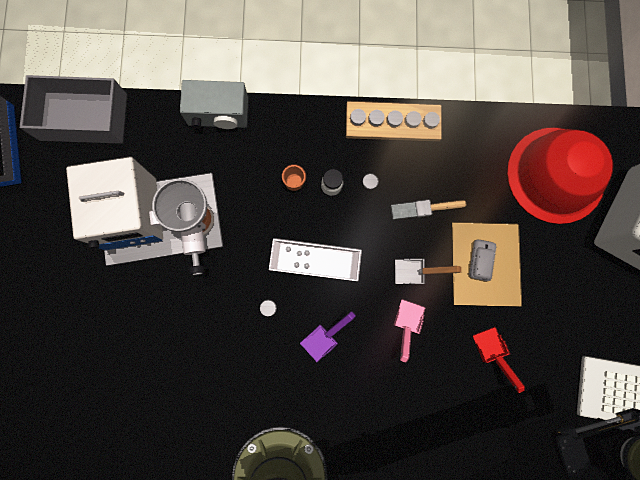

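View pics/side0.png

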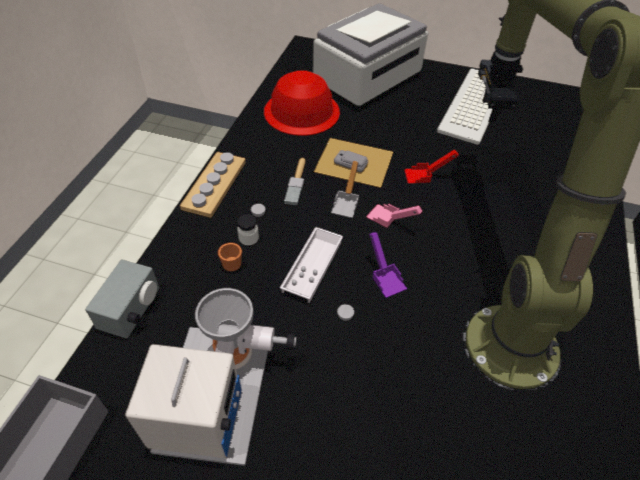

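```bash
cat > h.py <<'E'
from cell import *
import cv2,numpy as np
from scipy.spatial.transform import Rotation as R
def T(o=None):
    o=o or get_obs(); M=np.eye(4); M[:3,:3]=R.from_euler('xyz',o["tool_rot"],degrees=True).as_matrix(); M[:3,3]=o["tool_pos"]; return M
def fy(c): return 240/np.tan(np.radians(c["fov_y"]/2))
def ray(c,u,v,M):
    f=fy(c); d=np.array([(u-c["cx"])/f,-(v-c["cy"])/f,-1]); return M[:3,3],M[:3,:3]@d
def plane(c,u,v,z,M=None):
    M=c["cam_to_world"] if M is None else M
    o,d=ray(c,u,v,M); return o+d*(z-o[2])/d[2]
def proj(c,p,M=None):
    M=c["cam_to_world"] if M is None else M
    q=np.linalg.inv(M)@np.r_[p,1]; f=fy(c); return c["cx"]+f*q[0]/-q[2], c["cy"]-f*q[1]/-q[2]
def meet(r1,r2):
    (a,d),(b,e)=r1,r2; s=np.linalg.lstsq(np.c_[d,-e],b-a,rcond=None)[0]; p,q=a+d*s[0],b+e*s[1]; return (p+q)/2,np.linalg.norm(p-q)
E
python3 - <<'E'
import cv2,numpy as np
t=cv2.imread("pics/top0.png"); s=cv2.imread("pics/side0.png")
a=cv2.resize(t[225:300,264:464],(800,300),interpolation=cv2.INTER_CUBIC)
b=cv2.resize(t[170:280,145:225],(218,300),interpolation=cv2.INTER_CUBIC)
c=cv2.resize(s[280:360,185:305],(450,300),interpolation=cv2.INTER_CUBIC)
im=np.zeros((600,800,3),np.uint8); im[:300]=a; im[300:,:218]=b; im[300:,230:680]=c
cv2.imwrite("pics/crop.png",im)
E
```

```text
(no output)
```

View pics/crop.png

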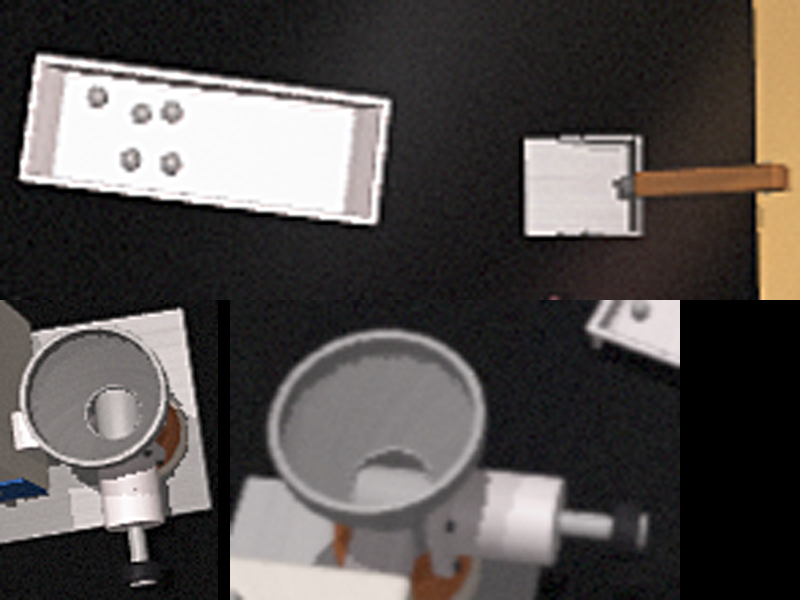

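```bash
python3 - <<'E'
from h import *
t=read_camera("top"); s=read_camera("side")
P=lambda u,v,z:plane(t,u,v,z)
np.set_printoptions(precision=4,suppress=True)
c=[P(264+a/4,225+b/4,.026) for a,b in((38,55),(390,98),(378,224),(20,181))]
print("pan",np.mean(c,0),np.array(c))
x=(c[0]+c[3]-c[1]-c[2])[:2]/2;print("x dir deg",np.degrees(np.arctan2(x[1],x[0])),np.linalg.norm(x),np.linalg.norm(c[0]-c[3]))
for a,b in((97,97),(141,113),(172,112),(130,159),(170,162)): print("pel",P(264+a/4,225+b/4,.011))
for a,b,z in((525,137,.0016),(525,236,.0016),(643,136,.028),(642,236,.026),(637,183,.04),(787,178,.105)): print("scoop",P(264+a/4,225+b/4,z))
print("hop",P(179.5,205.6,.193),plane(s,224.2,312.8,.193),meet(ray(t,179.5,205.6,t["cam_to_world"]),ray(s,224.2,312.8,s["cam_to_world"])))
print("neck",P(195.6,259,.105),plane(s,280.2,339.7,.098),"knob",P(197.1,270.1,.105),plane(s,291.7,341.3,.1))
print("samples",P(268,308,.016),P(370,181,.016),"unit top",[P(*q,.19) for q in((67,168),(133,158),(157,236),(74,242))])
E
```

```text
pan [ 0.5367 -0.0772  0.026 ] [[ 0.5886  0.0332  0.026 ]
 [ 0.5668 -0.1954  0.026 ]
 [ 0.4849 -0.1885  0.026 ]
 [ 0.5067  0.0417  0.026 ]]
x dir deg 84.57846048003583 0.23042913122468986 0.08229833575832171
pel [ 0.5642 -0.0052  0.011 ]
pel [ 0.5544 -0.0342  0.011 ]
pel [ 0.5556 -0.0544  0.011 ]
pel [ 0.5241 -0.0279  0.011 ]
pel [ 0.5228 -0.054   0.011 ]
scoop [ 0.5464 -0.2882  0.0016]
scoop [ 0.4811 -0.2882  0.0016]
scoop [ 0.5461 -0.36    0.028 ]
scoop [ 0.4815 -0.3593  0.026 ]
scoop [ 0.5144 -0.3528  0.04  ]
scoop [ 0.5139 -0.4281  0.105 ]
hop [0.6324 0.2343 0.193 ] [0.63   0.2391 0.193 ] (array([0.633 , 0.2358, 0.1868]), np.float64(0.001431656187104471))
neck [0.5225 0.2116 0.105 ] [0.5173 0.2125 0.098 ] knob [0.4961 0.2064 0.105 ] [0.4912 0.2092 0.1   ]
samples [0.411  0.0413 0.016 ] [ 0.7534 -0.2175  0.016 ] unit top [array([0.7117, 0.4913, 0.19  ]), array([0.7401, 0.3466, 0.19  ]), array([0.5627, 0.28  , 0.19  ]), array([0.5443, 0.4596, 0.19  ])]
```

```bash
cat >> h.py <<'E'
from scipy.spatial.transform import Slerp
def plan(pos,rpy,n,fin,M=None,piv=None):
    """rows from the measured pose to the target TCP pose, straight line; piv: tool-frame point that goes straight"""
    M=T() if M is None else M; piv=np.zeros(3) if piv is None else np.array(piv)
    Rt=R.from_euler('xyz',rpy,degrees=True); R0=R.from_matrix(M[:3,:3]); S=Slerp([0,1],R.concatenate([R0,Rt]))
    a=M[:3,3]+R0.apply(piv); b=np.array(pos)+Rt.apply(piv); out=[]
    pose=lambda s:(a+(b-a)*s-S(s).apply(piv),S(s))
    for k in range(n):
        (p,q),(p2,q2)=pose(k/n),pose((k+1)/n)
        out.append([*q.inv().apply(p2-p),*(q.inv()*q2).as_rotvec(),fin])
    for i in range(0,n,5): print([round(float(x),4)+0.0 for r in out[i:i+5] for x in r])
    return out
E
python3 - <<'E'
from h import *
plan([.514,-.398,.327],[180,0,90],10,0)
E
```

```text
[0.0389, -0.0129, 0.0077, -0.0001, -0.0001, -0.1301, 0.0, 0.0403, -0.0078, 0.0077, -0.0001, -0.0001, -0.1301, 0.0, 0.0409, -0.0025, 0.0077, -0.0001, -0.0001, -0.1301, 0.0, 0.0409, 0.0029, 0.0077, -0.0001, -0.0001, -0.1301, 0.0, 0.0402, 0.0081, 0.0077, -0.0001, -0.0001, -0.1301, 0.0]
[0.0388, 0.0133, 0.0077, -0.0001, -0.0001, -0.1301, 0.0, 0.0368, 0.0182, 0.0077, -0.0001, -0.0001, -0.1301, 0.0, 0.0341, 0.0228, 0.0077, -0.0001, -0.0001, -0.1301, 0.0, 0.0308, 0.0271, 0.0077, -0.0001, -0.0001, -0.1301, 0.0, 0.0271, 0.0308, 0.0077, -0.0001, -0.0001, -0.1301, 0.0]
```

Emit:
{"fn": "drive_tool", "kwargs": {
  "rows": [0.039,-0.013,0.0077,0,0,-0.13,0,0.04,-0.008,0.0077,0,0,-0.13,0,0.041,-0.0025,0.0077,0,0,-0.13,0,0.041,0.003,0.0077,0,0,-0.13,0,0.04,0.008,0.0077,0,0,-0.13,0],
  "grip_force": 50
}}

```text
time_s: 0.88
tool_pos: [0.3443, -0.5113, 0.366]
tool_rot: [180.0, 0.0, 52.9]
force: [-0.6, 0.9, 0.4]
grip_width: 0.0474
grasp_force: 0.0
```

Emit:
{"fn": "drive_tool", "kwargs": {
  "rows": [0.039,0.013,0.0077,0,0,-0.13,0,0.037,0.018,0.0077,0,0,-0.13,0,0.034,0.023,0.0077,0,0,-0.13,0,0.031,0.027,0.0077,0,0,-0.13,0,0.027,0.031,0.0077,0,0,-0.13,0]
}}

```text
time_s: 1.5
tool_pos: [0.5147, -0.3968, 0.3275]
tool_rot: [-180.0, 0.0, 90.2]
force: [0.5, 0.6, -0.4]
grip_width: 0.0433
grasp_force: 0.0
```

```bash
python3 - <<'E'
from h import *
o=get_obs(); print(o["tool_pos"],o["tool_rot"],o["qpos"])
c=read_camera("wrist"); cv2.imwrite("pics/w1.png",c["color"]); M=T(o)@c["mount"]; np.save("M1.npy",M)
# predicted: handle end top, lip corners
for p in((.514,-.434,.105),(.546,-.288,.0016),(.481,-.288,.0016),(.514,-.398,.07)): print(proj(c,p,M))
E
```

```text
[ 0.51474497 -0.39683814  0.32745971] [-1.79994477e+02  1.19213678e-02  9.01742084e+01] [ 54.62561315  22.87334241 -24.85576631  88.05758643   9.94866972
  71.26017708  28.46100868]
(np.float64(323.70772983279716), np.float64(313.31803713303276))
(np.float64(362.1312165274274), np.float64(98.80352456289438))
(np.float64(285.54964626051844), np.float64(98.54148329293508))
(np.float64(323.94892320638235), np.float64(245.958690225462))
```

View pics/w1.png

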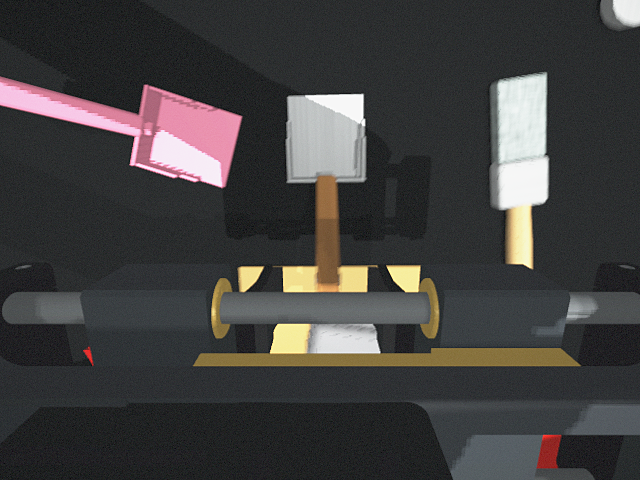

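Emit:
{"fn": "drive_tool", "kwargs": {
  "rows": [0.001,0.001,0.03,0,0,-0.003,0,0,0,0.03,0,0,0,0,0,0,0.025,0,0,0,0,0,0,0.0155,0,0,0,0,0,0,0,0,0,0,0]
}}

```text
time_s: 2.17
tool_pos: [0.5143, -0.3965, 0.2261]
tool_rot: [-179.9, -0.1, 90.1]
force: [-0.4, -0.2, 0.5]
grip_width: 0.0434
grasp_force: 0.0
```

Emit:
{"fn": "drive_tool", "kwargs": {
  "rows": [0,0,0,0,0,0,-1,0,0,0,0,0,0,-1,0,0,0,0,0,0,-1,0,0,0,0,0,0,-1],
  "grip_force": 50
}}

```text
time_s: 2.68
tool_pos: [0.515, -0.3967, 0.2278]
tool_rot: [180.0, 0.0, 90.1]
force: [-0.2, 0.3, 1.5]
grip_width: 0.0156
grasp_force: 50.0
```

Emit:
{"fn": "drive_tool", "kwargs": {
  "rows": [0,0,-0.02,0,0,0,-1,0,0,-0.04,0,0,0,-1,0,0,-0.04,0,0,0,-1,0,0,0,0,0,0,-1]
}}

```text
time_s: 3.18
tool_pos: [0.5161, -0.397, 0.3328]
tool_rot: [179.6, 0.3, 90.1]
force: [0.6, -0.2, -1.5]
grip_width: 0.0155
grasp_force: 50.0
```

```bash
python3 - <<'E'
from h import *
o=get_obs(); print(o["tool_pos"],o["tool_rot"],o["qpos"],o["force"])
c=read_camera("wrist"); cv2.imwrite("pics/w2.png",c["color"])
s=read_camera("side"); cv2.imwrite("pics/s2.png",s["color"])
a=c["color"][0:300,150:550]; b=cv2.resize(s["color"][100:250,270:470],(400,300))
cv2.imwrite("pics/v2.png",np.hstack([a,b]))
E
```

```text
[ 0.51613265 -0.39696937  0.33279313] [179.61409194   0.31778617  90.12143691] [ 54.65526649  22.60947425 -24.97154259  87.78217261   9.93906242
  71.29804262  28.38017093] [ 0.56400327 -0.19730747 -1.45781635]
```

View pics/v2.png

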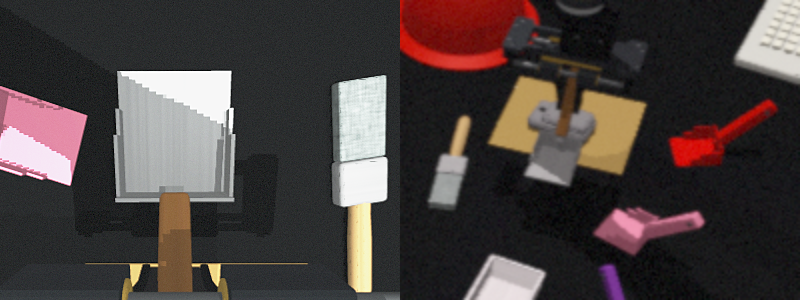

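```bash
python3 - <<'E'
from h import *
plan([.5255,-.1947,.29],[180,0,84.6],5,-1)
E
```

```text
[0.0404, 0.0022, 0.0076, 0.0001, 0.0002, 0.0193, -1.0, 0.0404, 0.0015, 0.0076, 0.0001, 0.0002, 0.0193, -1.0, 0.0404, 0.0007, 0.0076, 0.0001, 0.0002, 0.0193, -1.0, 0.0404, -0.0001, 0.0076, 0.0001, 0.0002, 0.0193, -1.0, 0.0404, -0.0009, 0.0076, 0.0001, 0.0002, 0.0193, -1.0]
```

Emit:
{"fn": "drive_tool", "kwargs": {
  "rows": [0.0404,0.002,0.0076,0,0,0.0193,-1,0.0404,0.0015,0.0076,0,0,0.0193,-1,0.0404,0.0007,0.0076,0,0,0.0193,-1,0.0404,0,0.0076,0,0,0.0193,-1,0.0404,-0.001,0.0076,0,0,0.0193,-1]
}}

```text
time_s: 3.9
tool_pos: [0.5246, -0.1933, 0.2875]
tool_rot: [-179.8, -0.0, 84.6]
force: [0.6, 0.2, -1.5]
grip_width: 0.0159
grasp_force: 50.0
```

Emit:
{"fn": "drive_tool", "kwargs": {
  "rows": [0,0,0,0,0,0,-1,0,0,0,0,0,0,-1]
}}

```text
time_s: 4.15
tool_pos: [0.5249, -0.1952, 0.2883]
tool_rot: [-179.9, 0.0, 84.6]
force: [-1.0, 0.3, -1.0]
grip_width: 0.0158
grasp_force: 50.0
```

```bash
python3 - <<'E'
from h import *
o=get_obs(); print(o["tool_pos"],o["tool_rot"],o["qpos"])
c=read_camera("wrist"); cv2.imwrite("pics/w3.png",c["color"]); M=T(o)@c["mount"]; np.save("M3.npy",M)
u=np.array([np.cos(np.radians(84.6)),np.sin(np.radians(84.6)),0]);v=np.array([-u[1],u[0],0]);p0=np.array([.5367,-.0772,0])
for a,b in((.11,.036),(.11,-.036),(-.05,.036),(-.05,-.036)): print(proj(c,p0+u*a+v*b+[0,0,.026],M))
for a,b in((.095,.036),(.095,-.036)): print(proj(c,p0+u*a+v*b+[0,0,.004],M))
E
```

```text
[ 0.52490409 -0.19520067  0.28832219] [-1.79891263e+02  1.68835522e-02  8.45933722e+01] [ 43.993113    14.9314968  -29.97373973 103.27790892   8.26897444
  64.05647139   5.80547557]
(np.float64(264.47347778429906), np.float64(-139.33313147251434))
(np.float64(389.5997560006556), np.float64(-139.47590826434694))
(np.float64(274.91456332157946), np.float64(147.809362149173))
(np.float64(378.3680451401799), np.float64(147.80875021760852))
(np.float64(271.44404779976173), np.float64(-82.61292561124608))
(np.float64(382.19484966151566), np.float64(-82.71446273675056))
```

View pics/w3.png

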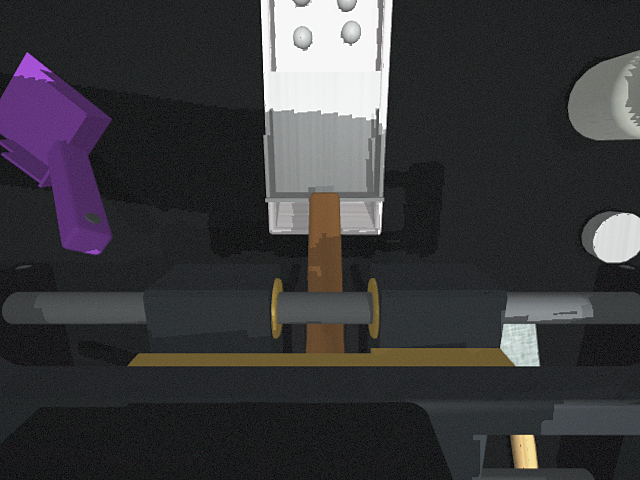

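Emit:
{"fn": "drive_tool", "kwargs": {
  "rows": [0,0.0015,0.02,0,0,0,-1,0,0,0.02,0,0,0,-1,0,0,0.012,0,0,0,-1,0,0,0.0035,0,0,0,-1,0,0,0,0,0,0,-1]
}}

```text
time_s: 4.82
tool_pos: [0.527, -0.1949, 0.2336]
tool_rot: [-180.0, -0.0, 84.6]
force: [-0.7, -0.2, -1.3]
grip_width: 0.0154
grasp_force: 50.0
```

Emit:
{"fn": "drive_tool", "kwargs": {
  "rows": [0,0,0.001,0,0,0,-1,0,0,0.001,0,0,0,-1,0,0,0,0,0,0,-1]
}}

```text
time_s: 5.2
tool_pos: [0.527, -0.1949, 0.232]
tool_rot: [180.0, 0.0, 84.6]
force: [0.4, 0.4, -1.4]
grip_width: 0.0155
grasp_force: 50.0
```

Emit:
{"fn": "drive_tool", "kwargs": {
  "rows": [0,0,0,0,-0.02,0,-1,0,0,0.0005,0,0,0,-1,0,0,0,0,0,0,-1]
}}

```text
time_s: 5.58
tool_pos: [0.5273, -0.1948, 0.2319]
tool_rot: [179.9, 1.2, 84.6]
force: [0.2, 0.8, 4.2]
grip_width: 0.0157
grasp_force: 50.0
```

Emit:
{"fn": "drive_tool", "kwargs": {
  "rows": [0.01,0,-0.0002,0,0,0,-1,0.01,0,-0.0002,0,0,0,-1,0.01,0,-0.0002,0,0,0,-1,0.01,0,-0.0002,0,0,0,-1,0.01,0,-0.0002,0,0,0,-1]
}}

```text
time_s: 6.2
tool_pos: [0.5322, -0.1465, 0.2322]
tool_rot: [179.9, 1.3, 84.5]
force: [-0.6, -3.9, 5.0]
grip_width: 0.0154
grasp_force: 50.0
```

Emit:
{"fn": "drive_tool", "kwargs": {
  "rows": [0.01,0,-0.0002,0,0,0,-1,0.01,0,-0.0002,0,0,0,-1,0.01,0,-0.0002,0,0,0,-1,0.01,0,-0.0002,0,0,0,-1]
}}

```text
time_s: 6.7
tool_pos: [0.536, -0.1067, 0.2322]
tool_rot: [179.9, 1.3, 84.5]
force: [0.3, -3.6, 5.4]
grip_width: 0.0154
grasp_force: 50.0
```

```bash
python3 - <<'E'
from h import *
o=get_obs(); print(o["tool_pos"],o["tool_rot"],o["force"],o["qpos"])
c=read_camera("wrist"); cv2.imwrite("pics/w4.png",c["color"]); M=T(o)@c["mount"]
cv2.imwrite("pics/v4.png",cv2.resize(c["color"][0:250,200:450],(500,500)))
E
```

```text
[ 0.53603107 -0.10666913  0.23216068] [179.85192575   1.29906476  84.4961348 ] [ 0.2766006  -3.57810932  5.38794811] [ 35.88120083  17.39776079 -31.65235427 108.01836899  12.27139558
  57.50145184  -6.72834464]
```

View pics/v4.png

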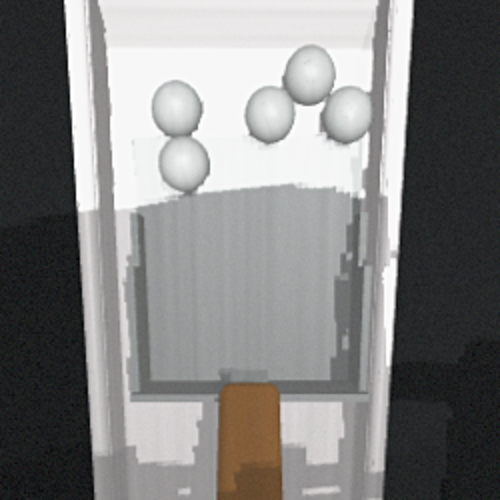

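Emit:
{"fn": "drive_tool", "kwargs": {
  "rows": [0.008,0,-0.0002,0,0,0,-1,0.006,0,-0.0001,0,0,0,-1,0.003,0,0,0,0,0,-1,0,0,0,0,0,0,-1]
}}

```text
time_s: 7.25
tool_pos: [0.5376, -0.0897, 0.232]
tool_rot: [179.9, 1.3, 84.5]
force: [-0.5, -2.6, 5.5]
grip_width: 0.0155
grasp_force: 50.0
```

Emit:
{"fn": "drive_tool", "kwargs": {
  "rows": [0.003,0,0,0,0,0,-1,0,0,0,0,0,0,-1]
}}

```text
time_s: 7.5
tool_pos: [0.5379, -0.0868, 0.232]
tool_rot: [179.9, 1.3, 84.5]
force: [1.0, -3.9, 6.9]
grip_width: 0.0157
grasp_force: 50.0
```

```bash
python3 - <<'E'
from h import *
o=get_obs(); print(o["tool_pos"],o["tool_rot"],o["force"],o["qpos"])
c=read_camera("wrist"); cv2.imwrite("pics/w5.png",c["color"])
cv2.imwrite("pics/v5.png",cv2.resize(c["color"][0:250,200:450],(500,500)))
E
```

```text
[ 0.53786608 -0.08684572  0.23199079] [179.87104901   1.27452712  84.50417355] [ 1.03995046 -3.94529419  6.91645621] [ 34.35148962  17.3388214  -32.24927851 108.2136761   12.38966227
  57.52855126  -8.91452053]
```

View pics/v5.png

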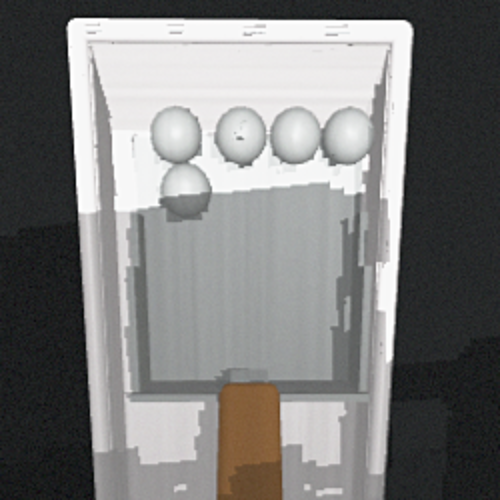

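Emit:
{"fn": "drive_tool", "kwargs": {
  "rows": [0.003,0,0,0,0,0,-1,0.002,0,0,0,0,0,-1,0,0,0,0,0,0,-1]
}}

```text
time_s: 7.92
tool_pos: [0.5381, -0.0845, 0.2323]
tool_rot: [179.9, 1.5, 84.4]
force: [-0.7, -9.1, 9.2]
grip_width: 0.0157
grasp_force: 50.0
```

```bash
python3 - <<'E'
from h import *
o=get_obs(); M=T(o); print(o["tool_pos"],o["tool_rot"],o["force"])
# tilt lip up about the lip: rotvec +y tool. Lip kept at height +8mm, +4mm ahead; then total 20 deg
piv=[.110,0,.228]
r=o["tool_rot"]; u=np.array([np.cos(np.radians(84.6)),np.sin(np.radians(84.6)),0])
Rt=R.from_matrix(M[:3,:3])*R.from_rotvec([0,np.radians(22),0])
L=M[:3,3]+M[:3,:3]@piv; print("lip",L)
# rear must clear: lip rises 30mm, 5mm ahead
L2=L+u*.006+[0,0,.032]; pos=L2-Rt.apply(piv)
plan(pos,Rt.as_euler('xyz',degrees=True),5,-1,piv=piv); print(pos,Rt.as_euler('xyz',degrees=True))
rear=[.040,0,.228]; print("rear after",pos+Rt.apply(rear))
E
```

```text
[ 0.53814569 -0.08445814  0.2323488 ] [179.88124971   1.50811992  84.40450923] [-0.71842395 -9.07062339  9.18811948]
lip [0.54875268 0.01896168 0.00153322]
[-0.0161, 0.0, 0.0027, 0.0, 0.0768, 0.0, -1.0, -0.0156, 0.0, 0.0028, 0.0, 0.0768, 0.0, -1.0, -0.0152, 0.0, 0.0029, 0.0, 0.0768, 0.0, -1.0, -0.0147, 0.0, 0.0031, 0.0, 0.0768, 0.0, -1.0, -0.0142, 0.0, 0.0033, 0.0, 0.0768, 0.0, -1.0]
[ 0.53113694 -0.15701568  0.20859722] [179.87327173 -20.49183088  84.45199889]
rear after [ 0.54297799 -0.04032833  0.00902805]
```

Emit:
{"fn": "drive_tool", "kwargs": {
  "rows": [-0.016,0,0.0027,0,0.077,0,-1,-0.0156,0,0.0028,0,0.077,0,-1,-0.0152,0,0.0029,0,0.077,0,-1,-0.0147,0,0.0031,0,0.077,0,-1,-0.0142,0,0.0033,0,0.077,0,-1]
}}

```text
time_s: 8.55
tool_pos: [0.5302, -0.1535, 0.2056]
tool_rot: [-179.9, -21.0, 84.5]
force: [-0.7, 0.3, -2.7]
grip_width: 0.0157
grasp_force: 50.0
```

Emit:
{"fn": "drive_tool", "kwargs": {
  "rows": [0,0,0,0,0,0,-1,0,0,0,0,0,0,-1]
}}

```text
time_s: 8.8
tool_pos: [0.5308, -0.1519, 0.2064]
tool_rot: [-180.0, -20.9, 84.6]
force: [1.1, 0.8, -2.2]
grip_width: 0.0156
grasp_force: 50.0
```

```bash
python3 - <<'E'
from h import *
o=get_obs(); print(o["tool_pos"],o["tool_rot"],o["force"])
c=read_camera("wrist"); cv2.imwrite("pics/w6.png",c["color"])
cv2.imwrite("pics/v6.png",cv2.resize(c["color"][0:250,200:450],(400,400)))
E
```

```text
[ 0.53075547 -0.15193359  0.20644484] [-179.95106798  -20.86693234   84.60829761] [ 1.06306421  0.80353486 -2.21734503]
```

View pics/v6.png

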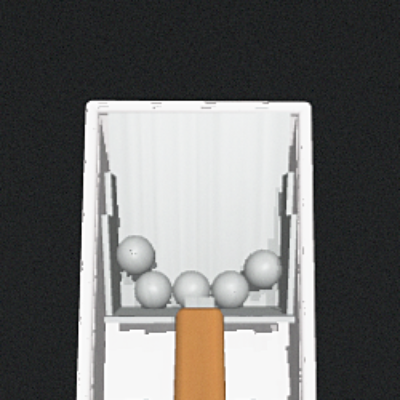

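```bash
python3 - <<'E'
from h import *
M=T(); piv=np.array([.110,0,.228]); print("lip",M[:3,3]+M[:3,:3]@piv)
A=M.copy(); A[2,3]+=.22
plan(A[:3,3],R.from_matrix(A[:3,:3]).as_euler('xyz',degrees=True),5,-1); print()
yaw=84.6;u=np.array([np.cos(np.radians(yaw)),np.sin(np.radians(yaw)),0]); hop=np.array([.631,.236,.193])
rt=[180,-21,84.6]; L=hop-u*.025; L[2]=A[2,3]+(M[:3,:3]@piv)[2]
plan(L-R.from_euler('xyz',rt,degrees=True).apply(piv),rt,10,-1,M=A)
E
```

```text
lip [0.54803888 0.03172097 0.03295512]
[0.0157, 0.0, -0.0411, 0.0, 0.0, 0.0, -1.0, 0.0157, 0.0, -0.0411, 0.0, 0.0, 0.0, -1.0, 0.0157, 0.0, -0.0411, 0.0, 0.0, 0.0, -1.0, 0.0157, 0.0, -0.0411, 0.0, 0.0, 0.0, -1.0, 0.0157, 0.0, -0.0411, 0.0, 0.0, 0.0, -1.0]

[0.0173, 0.0063, 0.0067, -0.0001, 0.0002, 0.0001, -1.0, 0.0173, 0.0063, 0.0067, -0.0001, 0.0002, 0.0001, -1.0, 0.0173, 0.0063, 0.0067, -0.0001, 0.0002, 0.0001, -1.0, 0.0173, 0.0063, 0.0067, -0.0001, 0.0002, 0.0001, -1.0, 0.0173, 0.0063, 0.0067, -0.0001, 0.0002, 0.0001, -1.0]
[0.0173, 0.0063, 0.0067, -0.0001, 0.0002, 0.0001, -1.0, 0.0173, 0.0063, 0.0067, -0.0001, 0.0002, 0.0001, -1.0, 0.0173, 0.0063, 0.0067, -0.0001, 0.0002, 0.0001, -1.0, 0.0173, 0.0063, 0.0067, -0.0001, 0.0002, 0.0001, -1.0, 0.0173, 0.0063, 0.0067, -0.0001, 0.0002, 0.0001, -1.0]
```

Emit:
{"fn": "drive_tool", "kwargs": {
  "rows": [0.008,0,-0.02,0,0,0,-1,0.016,0,-0.041,0,0,0,-1,0.018,0,-0.047,0,0,0,-1,0.018,0,-0.047,0,0,0,-1,0.016,0,-0.041,0,0,0,-1]
}}

```text
time_s: 9.48
tool_pos: [0.5311, -0.1497, 0.4194]
tool_rot: [179.9, -20.8, 84.8]
force: [-0.6, -1.2, -1.7]
grip_width: 0.0155
grasp_force: 50.0
```

Emit:
{"fn": "drive_tool", "kwargs": {
  "rows": [0.004,0,-0.01,0,0,0,-1,0.01,0.004,0.004,0,0,0,-1,0.0173,0.0063,0.0067,0,0,0,-1,0.0173,0.0063,0.0067,0,0,0,-1,0.0173,0.0063,0.0067,0,0,0,-1]
}}

```text
time_s: 10.1
tool_pos: [0.5606, -0.0854, 0.4264]
tool_rot: [-179.9, -21.0, 84.6]
force: [-0.6, 0.1, -1.7]
grip_width: 0.0154
grasp_force: 50.0
```

Emit:
{"fn": "drive_tool", "kwargs": {
  "rows": [0.0173,0.0063,0.0067,0,0,0,-1,0.0173,0.0063,0.0067,0,0,0,-1,0.0173,0.0063,0.0067,0,0,0,-1,0.0173,0.0063,0.0067,0,0,0,-1,0.0173,0.0063,0.0067,0,0,0,-1]
}}

```text
time_s: 10.72
tool_pos: [0.6007, 0.0033, 0.4267]
tool_rot: [-180.0, -20.9, 84.6]
force: [-0.7, 0.2, -2.7]
grip_width: 0.0156
grasp_force: 50.0
```

Emit:
{"fn": "drive_tool", "kwargs": {
  "rows": [0.012,0.0045,0.0047,0,0,0,-1,0.006,0.002,0.0025,0,0,0,-1,0,0,0,0,0,0,-1]
}}

```text
time_s: 11.1
tool_pos: [0.6086, 0.0209, 0.4265]
tool_rot: [-180.0, -20.9, 84.6]
force: [-0.4, -0.6, -2.1]
grip_width: 0.0158
grasp_force: 50.0
```

```bash
python3 - <<'E'
from h import *
o=get_obs(); M=T(o); piv=np.array([.110,0,.228]); print(o["tool_rot"],o["qpos"],o["force"],"lip",M[:3,3]+M[:3,:3]@piv)
c=read_camera("wrist"); s=read_camera("side")
cv2.imwrite("pics/v7.png",np.hstack([cv2.resize(c["color"],(400,300)),cv2.resize(s["color"][200:380,100:340],(400,300))]))
yaw=84.6;u=np.array([np.cos(np.radians(yaw)),np.sin(np.radians(yaw)),0]); hop=np.array([.631,.236,.193])
L=hop-u*.025; L[2]=.212
rt=[180,0,84.6]; p=L-R.from_euler('xyz',rt,degrees=True).apply(piv); plan(p,rt,4,-1,piv=piv)
A=np.eye(4);A[:3,3]=p;A[:3,:3]=R.from_euler('xyz',rt,degrees=True).as_matrix()
rt=[180,45,84.6]; p=L-R.from_euler('xyz',rt,degrees=True).apply(piv); print(p); plan(p,rt,10,-1,M=A,piv=piv)
E
```

```text
[-179.97884208  -20.9043034    84.61774768] [ 37.12692579  17.17625602 -43.20106923  88.02500012  -9.20991822
  75.82504483  -7.78844631] [-0.43643253 -0.63249219 -2.13457089] lip [0.62574251 0.2042342  0.25271618]
[0.0195, 0.0005, 0.0012, 0.0, -0.0911, -0.0003, -1.0, 0.0205, 0.0005, 0.0013, 0.0, -0.0911, -0.0003, -1.0, 0.0214, 0.0005, 0.0013, 0.0, -0.0911, -0.0003, -1.0, 0.0223, 0.0005, 0.0012, 0.0, -0.0911, -0.0003, -1.0]
[0.63649956 0.29417925 0.45100209]
[0.0182, 0.0, -0.0079, 0.0, -0.0785, 0.0, -1.0, 0.0182, 0.0, -0.0079, 0.0, -0.0785, 0.0, -1.0, 0.0182, 0.0, -0.0079, 0.0, -0.0785, 0.0, -1.0, 0.0182, 0.0, -0.0079, 0.0, -0.0785, 0.0, -1.0, 0.0182, 0.0, -0.0079, 0.0, -0.0785, 0.0, -1.0]
[0.0182, 0.0, -0.0079, 0.0, -0.0785, 0.0, -1.0, 0.0182, 0.0, -0.0079, 0.0, -0.0785, 0.0, -1.0, 0.0182, 0.0, -0.0079, 0.0, -0.0785, 0.0, -1.0, 0.0182, 0.0, -0.0079, 0.0, -0.0785, 0.0, -1.0, 0.0182, 0.0, -0.0079, 0.0, -0.0785, 0.0, -1.0]
```

View pics/v7.png

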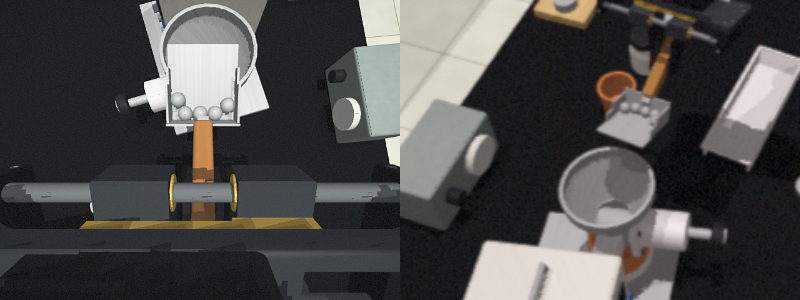

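```bash
python3 - <<'E'
from h import *
o=get_obs(); c=read_camera("wrist"); M=T(o)@c["mount"]
for q in((333,64),(333,70),(256,60),(411,60),(333,5)): print(q,plane(c,*q,.193,M))
h=np.array([.633,.236,.193])
print([np.round(proj(c,h+.06*np.array([np.cos(a),np.sin(a),0]),M)) for a in np.arange(0,6.3,np.pi/4)], proj(c,h,M))
# outer outline of bright rim: columns along rows
g=cv2.cvtColor(c["color"],cv2.COLOR_BGR2GRAY)
for r in(10,30,50,70): print(r, g[r,240:430:6])
E
```

```text
(333, 64) [0.63612414 0.24590132 0.193     ]
(333, 70) [0.6356526  0.24110368 0.193     ]
(256, 60) [0.57842012 0.25464859 0.193     ]
(411, 60) [0.6952189  0.24350044 0.193     ]
(333, 5) [0.64086694 0.29415618 0.193     ]
[array([409.,  70.]), array([380.,  20.]), array([323.,   4.]), array([270.,  30.]), array([251.,  84.]), array([278., 136.]), array([338., 153.]), array([393., 125.]), array([409.,  70.])] (np.float64(330.1557720636073), np.float64(76.66609264594376))
10 [196  86  50 125 127 130 123 125 129 126 156 217 245 154  96  83  89  88
 213 227 211 114 122 123 124 124 121 123 125 125 122  37]
30 [182 187 193  67 125 121 217  87  91  93 113 148 146 162 149 142 143 142
 141 138 125  87  86  96  89 216 127 123 123 133  36  36]
50 [185 185 193 181 230  90 119 158 161 165 166 157 162 158 159 152 155 154
 156 149 152 138 140 144 132  86  83 220  65  35  35  30]
70 [175 188 196 221  95 198 201 202 204 207 199 230 230 227 226 225 222 228
 229 227 226 231 223 221 146 134 101  78 219  26  34  36]
```

Emit:
{"fn": "drive_tool", "kwargs": {
  "rows": [0.0205,0.001,0.0012,0,-0.091,0,-1,0.0215,0.001,0.0013,0,-0.091,0,-1,0.0224,0.001,0.0013,0,-0.091,0,-1,0.0233,0.001,0.0012,0,-0.091,0,-1,0.0182,0,-0.0079,0,-0.0785,0,-1]
}}

```text
time_s: 11.88
tool_pos: [0.6223, 0.1245, 0.4486]
tool_rot: [-179.9, 4.6, 84.6]
force: [-0.2, -1.2, -3.3]
grip_width: 0.0152
grasp_force: 50.0
```

Emit:
{"fn": "drive_tool", "kwargs": {
  "rows": [0.0182,0,-0.0079,0,-0.0785,0,-1,0.0182,0,-0.0079,0,-0.0785,0,-1,0.0182,0,-0.0079,0,-0.0785,0,-1,0.0182,0,-0.0079,0,-0.0785,0,-1,0.0182,0,-0.0079,0,-0.0785,0,-1]
}}

```text
time_s: 12.5
tool_pos: [0.6319, 0.2208, 0.4665]
tool_rot: [180.0, 27.0, 84.5]
force: [1.3, -0.4, -2.3]
grip_width: 0.0157
grasp_force: 50.0
```

```bash
python3 - <<'E'
from h import *
o=get_obs(); M=T(o); print(o["tool_pos"],o["tool_rot"],o["qpos"],o["force"],"lip",M[:3,3]+M[:3,:3]@np.array([.110,0,.228]))
E
```

```text
[0.63186975 0.22076281 0.46647279] [179.98651777  27.00062566  84.48380858] [ -3.5832324   29.23165845 -37.19973273  68.55705213  37.2587332
 105.84443703 -40.98627596] [ 1.3046354  -0.35833088 -2.26222008] lip [0.63139427 0.21528125 0.21338442]
```

Emit:
{"fn": "drive_tool", "kwargs": {
  "rows": [0.0182,0,-0.0079,0,-0.0785,0,-1,0.0182,0,-0.0079,0,-0.0785,0,-1,0,0,0,0,0,0,-1,0,0,0,0,0,0,-1]
}}

```text
time_s: 13.0
tool_pos: [0.6356, 0.259, 0.4625]
tool_rot: [180.0, 35.9, 84.5]
force: [0.1, -0.5, -1.5]
grip_width: 0.0158
grasp_force: 50.0
```

```bash
python3 - <<'E'
from h import *
o=get_obs(); M=T(o); print(o["tool_rot"],o["qpos"],o["force"],"lip",M[:3,3]+M[:3,:3]@np.array([.110,0,.228]))
c=read_camera("wrist"); cv2.imwrite("pics/w8.png",c["color"])
t=read_camera("top"); cv2.imwrite("pics/t8.png",t["color"]); s=read_camera("side"); cv2.imwrite("pics/s8.png",s["color"])
# pellets expected on plunger: brightness in wrist along the blade (rows) via coarse grid
g=cv2.cvtColor(c["color"],cv2.COLOR_BGR2GRAY)
print(cv2.resize(g[0:220,240:420],(30,36),interpolation=cv2.INTER_AREA)[:, :])
E
```

```text
[179.97072208  35.85323164  84.48031196] [-10.83747166  33.64515035 -34.95994026  63.99014531  44.13311466
 113.29230096 -42.54961267] [ 0.1381702  -0.47801025 -1.52507086] lip [0.63148658 0.21480506 0.21326905]
[[ 99  98  97 ... 157 153 130]
 [100  98  97 ... 157 153 131]
 [100  98  98 ... 154 147 130]
 ...
 [ 39  40  60 ... 143 148 151]
 [ 39  40  36 ... 154 164 170]
 [ 40  40  40 ... 153 144 135]]
```

```bash
python3 - <<'E'
from h import *
def pose(p,r): A=np.eye(4);A[:3,3]=p;A[:3,:3]=R.from_euler('xyz',r,degrees=True).as_matrix();return A
piv=[.11,0,.228]
plan([.6,-.02,.50],[180,0,84.6],6,-1,piv=piv); print()
plan([.515,-.397,.30],[180,0,90.1],9,-1,M=pose([.6,-.02,.50],[180,0,84.6]))
E
```

```text
[-0.0459, -0.0014, 0.0172, 0.0001, 0.1044, -0.0005, -1.0, -0.0462, -0.0014, 0.0148, 0.0001, 0.1044, -0.0005, -1.0, -0.0463, -0.0015, 0.0124, 0.0001, 0.1044, -0.0005, -1.0, -0.0461, -0.0015, 0.01, 0.0001, 0.1044, -0.0005, -1.0, -0.0457, -0.0015, 0.0076, 0.0001, 0.1044, -0.0005, -1.0]
[-0.0451, -0.0015, 0.0053, 0.0001, 0.1044, -0.0005, -1.0]

[-0.0426, -0.0055, 0.0222, 0.0, 0.0, -0.0107, -1.0, -0.0425, -0.0059, 0.0222, 0.0, 0.0, -0.0107, -1.0, -0.0425, -0.0064, 0.0222, 0.0, 0.0, -0.0107, -1.0, -0.0424, -0.0068, 0.0222, 0.0, 0.0, -0.0107, -1.0, -0.0423, -0.0073, 0.0222, 0.0, 0.0, -0.0107, -1.0]
[-0.0422, -0.0077, 0.0222, 0.0, 0.0, -0.0107, -1.0, -0.0422, -0.0082, 0.0222, 0.0, 0.0, -0.0107, -1.0, -0.0421, -0.0086, 0.0222, 0.0, 0.0, -0.0107, -1.0, -0.042, -0.0091, 0.0222, 0.0, 0.0, -0.0107, -1.0]
```

Emit:
{"fn": "drive_tool", "kwargs": {
  "rows": [-0.046,-0.0014,0.0172,0,0.1044,0,-1,-0.046,-0.0014,0.0148,0,0.1044,0,-1,-0.046,-0.0015,0.0124,0,0.1044,0,-1,-0.046,-0.0015,0.01,0,0.1044,0,-1,-0.0457,-0.0015,0.0076,0,0.1044,0,-1]
}}

```text
time_s: 13.78
tool_pos: [0.605, 0.0245, 0.5008]
tool_rot: [179.9, 5.9, 84.4]
force: [-0.5, -0.1, -2.0]
grip_width: 0.0155
grasp_force: 50.0
```

Emit:
{"fn": "drive_tool", "kwargs": {
  "rows": [-0.045,-0.0015,0.005,0,0.1044,0,-1,0,0,0,0,0,0,-1]
}}

```text
time_s: 14.02
tool_pos: [0.5994, -0.0263, 0.4997]
tool_rot: [179.9, 0.3, 83.8]
force: [-0.0, 0.0, -1.4]
grip_width: 0.0157
grasp_force: 50.0
```

```bash
python3 - <<'E'
from h import *
o=get_obs(); M=T(o); print(o["tool_pos"],o["tool_rot"],o["force"])
plan([.515,-.397,.30],[180,0,90.1],9,-1)
t0=cv2.imread("pics/top0.png"); s0=cv2.imread("pics/side0.png")
t=read_camera("top"); s=read_camera("side")
cv2.imwrite("pics/t9.png",t["color"]); cv2.imwrite("pics/s9.png",s["color"])
np.set_printoptions(linewidth=220)
for n,a,b,cam in(("top",t0,t["color"],t),("side",s0,s["color"],s)):
    d=cv2.absdiff(cv2.GaussianBlur(a,(3,3),0),cv2.GaussianBlur(b,(3,3),0)).max(2)
    m=(d>35).astype(np.uint8)
    x,y=map(int,proj(cam,[.633,.237,.12])); w=25
    print(n,x,y); 
    for r in m[y-w:y+w:2,x-w:x+w]: print(''.join('#' if v else '.' for v in r))
x,y=map(int,proj(t,[.633,.237,.12])); print(cv2.cvtColor(t["color"],cv2.COLOR_BGR2GRAY)[y-12:y+14,x-14:x+14])
E
```

```text
[ 0.59936263 -0.02628493  0.49967373] [179.94782547   0.26671767  83.79906983] [-0.0316318   0.02845072 -1.42933152]
[-0.0419, -0.0049, 0.0224, 0.0001, 0.0005, -0.0122, -1.0, -0.0418, -0.0054, 0.0224, 0.0001, 0.0005, -0.0122, -1.0, -0.0417, -0.0059, 0.0223, 0.0001, 0.0005, -0.0122, -1.0, -0.0417, -0.0064, 0.0223, 0.0001, 0.0005, -0.0122, -1.0, -0.0416, -0.0069, 0.0223, 0.0001, 0.0005, -0.0122, -1.0]
[-0.0415, -0.0074, 0.0223, 0.0001, 0.0005, -0.0122, -1.0, -0.0415, -0.0079, 0.0222, 0.0001, 0.0005, -0.0122, -1.0, -0.0414, -0.0084, 0.0222, 0.0001, 0.0005, -0.0122, -1.0, -0.0413, -0.0089, 0.0222, 0.0001, 0.0005, -0.0122, -1.0]
top 186 212
..................................................
..................................................
..................................................
..................................................
..................................................
..................................................
..................................................
..................................................
................................................
[... 4397 characters left out ...]
 166 239]
 [128 128 132 130 131 130 129 124 125 123 111  99 140 178 192 198 195 171 155 122 117 122 119 121 118 161 232 175]
 [131 126 130 129 129 127 130 128 121 124 125 127 126 139 138 134 118 114 116 120 123 120 118 116 144 203 208 101]
 [131 129 127 128 130 126 127 123 121 122 126 124 123 126 121 121 120 119 123 121 116 120 116 167 212 215 107  52]
 [131 130 129 130 128 127 129 122 123 124 125 122 124 121 123 123 120 123 123 119 116 133 191 236 185  85  45  63]
 [131 130 130 129 130 128 127 126 118 123 125 124 126 122 124 124 121 119 113 119 150 195 241 181  81  60  72  92]
 [131 128 131 128 126 130 125 125 123 122 120 119 123 123 120 120 118 109 148 193 208 238 164  70  59  63  41  44]]
```

Emit:
{"fn": "drive_tool", "kwargs": {
  "rows": [-0.042,-0.005,0.0224,0,0,-0.0122,-1,-0.042,-0.0054,0.0224,0,0.0005,-0.0122,-1,-0.042,-0.006,0.0223,0,0.0005,-0.0122,-1,-0.042,-0.0064,0.0223,0,0.0005,-0.0122,-1,-0.0416,-0.007,0.0223,0,0.0005,-0.0122,-1]
}}

```text
time_s: 14.75
tool_pos: [0.5559, -0.2242, 0.3874]
tool_rot: [180.0, -0.0, 88.3]
force: [0.7, -0.5, -2.0]
grip_width: 0.0155
grasp_force: 50.0
```

Emit:
{"fn": "drive_tool", "kwargs": {
  "rows": [-0.0415,-0.0074,0.0223,0,0.0005,-0.0122,-1,-0.0415,-0.008,0.0222,0,0.0005,-0.0122,-1,-0.0414,-0.0084,0.0222,0,0.0005,-0.0122,-1,-0.041,-0.009,0.0222,0,0,-0.0122,-1,0,0,0,0,0,0,-1]
}}

```text
time_s: 15.38
tool_pos: [0.5183, -0.3926, 0.2957]
tool_rot: [-179.7, -0.2, 90.6]
force: [-0.5, 1.0, -1.7]
grip_width: 0.0154
grasp_force: 50.0
```

```bash
python3 - <<'E'
from h import *
o=get_obs(); print(o["tool_pos"],o["tool_rot"],o["force"])
plan([.515,-.397,.230],[180,0,90.1],4,-1)
c=read_camera("wrist"); g=cv2.cvtColor(c["color"],cv2.COLOR_BGR2GRAY)
np.set_printoptions(linewidth=220)
print(g[58:86:2,320]); print(g[85,256:280:2],g[85,370:394:2])
E
```

```text
[ 0.51830323 -0.39259467  0.29568814] [-179.74965066   -0.18966498   90.6340574 ] [-0.48200952  1.00794059 -1.71924721]
[-0.0011, -0.0008, 0.0164, -0.0011, -0.0008, 0.0023, -1.0, -0.0011, -0.0008, 0.0164, -0.0011, -0.0008, 0.0023, -1.0, -0.0011, -0.0008, 0.0164, -0.0011, -0.0008, 0.0023, -1.0, -0.0011, -0.0008, 0.0164, -0.0011, -0.0008, 0.0023, -1.0]
[ 44  41  41  43  42  32 255 247 247 247 247 247 247 247]
[ 44  30  30  40  41  27 173 178 177 180 174 172] [247 247 247 247 247 255  27  34  48  42  43  37]
```

Emit:
{"fn": "drive_tool", "kwargs": {
  "rows": [-0.001,-0.001,0.022,0,0,0.003,-1,-0.001,-0.001,0.022,0,0,0.003,-1,-0.001,-0.001,0.016,0,0,0.003,-1,-0.001,0,0.006,0,0,0,-1,0,0,0,0,0,0,-1]
}}

```text
time_s: 16.05
tool_pos: [0.5178, -0.3931, 0.2326]
tool_rot: [180.0, -0.2, 90.4]
force: [0.5, 0.1, -1.5]
grip_width: 0.0154
grasp_force: 50.0
```

Emit:
{"fn": "drive_tool", "kwargs": {
  "rows": [0,0,0.001,0,0,0,-1,0,0,0,0,0,0,-1]
}}

```text
time_s: 16.3
tool_pos: [0.5176, -0.3936, 0.2321]
tool_rot: [179.9, -0.1, 90.4]
force: [-0.2, -1.2, -2.4]
grip_width: 0.0152
grasp_force: 50.0
```

Emit:
{"fn": "drive_tool", "kwargs": {
  "rows": [-0.002,-0.002,0.002,0,0,0.005,-1,-0.001,0,0.0015,0,0,0,-1,0,0,0.0008,0,0,0,-1,0,0,0,0,0,0,-1]
}}

```text
time_s: 16.8
tool_pos: [0.5152, -0.3969, 0.2274]
tool_rot: [-180.0, -0.1, 90.1]
force: [-1.5, -1.1, 1.9]
grip_width: 0.0156
grasp_force: 50.0
```

Emit:
{"fn": "drive_tool", "kwargs": {
  "rows": [0,0,0.0005,0,0,0,-1,0,0,0,0,0,0,-1]
}}

```text
time_s: 17.05
tool_pos: [0.5153, -0.397, 0.2273]
tool_rot: [180.0, -0.1, 90.1]
force: [-2.7, -1.2, 5.4]
grip_width: 0.0153
grasp_force: 50.0
```

Emit:
{"fn": "drive_tool", "kwargs": {
  "rows": [0,0,-0.0005,0,0,0,-0.4,0,0,0,0,0,0,0,0,0,0,0,0,0,0,0,0,0,0,0,0,0]
}}

```text
time_s: 17.55
tool_pos: [0.5155, -0.3962, 0.2268]
tool_rot: [-180.0, -0.2, 90.1]
force: [-0.9, -0.1, -0.7]
grip_width: 0.0417
grasp_force: 0.0
```

Emit:
{"fn": "drive_tool", "kwargs": {
  "rows": [0,0,-0.02,0,0,0,0,0,0,-0.04,0,0,0,0,0,0,-0.055,0,0,0,0,0,0,-0.06,0,0,0,0,0,0,-0.02,0,0,0,0]
}}

```text
time_s: 18.18
tool_pos: [0.5161, -0.3968, 0.4288]
tool_rot: [179.6, 0.2, 90.1]
force: [0.1, 0.4, -0.3]
grip_width: 0.0433
grasp_force: 0.0
```

```bash
python3 - <<'E'
from h import *
o=get_obs(); print(o["tool_pos"],o["tool_rot"],o["force"],o["grip_width"])
t=read_camera("top"); cv2.imwrite("pics/t10.png",t["color"]); s=read_camera("side"); cv2.imwrite("pics/s10.png",s["color"])
d=cv2.absdiff(cv2.GaussianBlur(cv2.imread("pics/side0.png"),(3,3),0),cv2.GaussianBlur(s["color"],(3,3),0)).max(2)
m=(d>45).astype(np.uint8); n,_,st,ce=cv2.connectedComponentsWithStats(m)
print([tuple(x) for x in st[1:] if x[4]>25])
c=read_camera("wrist"); M=T(o)@c["mount"]; g=cv2.cvtColor(c["color"],cv2.COLOR_BGR2GRAY)
pr=[proj(c,p,M) for p in((.548,-.2865,.0016),(.484,-.2865,.0016),(.516,-.31,.0016))];print(np.round(pr,1))
x,y=map(int,pr[2]); print(g[y-30:y+4:2,x]); print(g[y,x-44:x-20:2],g[y,x+20:x+44:2])
E
```

```text
[ 0.51611056 -0.39682786  0.42883924] [1.79580825e+02 1.60256413e-01 9.00867500e+01] [ 0.08447531  0.41588241 -0.31884274] 0.0433329216235035
[(np.int32(346), np.int32(0), np.int32(162), np.int32(59), np.int32(5684)), (np.int32(501), np.int32(0), np.int32(139), np.int32(29), np.int32(2191)), (np.int32(521), np.int32(15), np.int32(67), np.int32(72), np.int32(2591)), (np.int32(601), np.int32(20), np.int32(24), np.int32(19), np.int32(185)), (np.int32(600), np.int32(32), np.int32(14), np.int32(15), np.int32(67)), (np.int32(477), np.int32(49), np.int32(46), np.int32(73), np.int32(1475)), (np.int32(322), np.int32(55), np.int32(61), np.int32(52), np.int32(1564)), (np.int32(616), np.int32(72), np.int32(24), np.int32(114), np.int32(1584)), (np.int32(607), np.int32(151), np.int32(12), np.int32(45), np.int32(294)), (np.int32(351), np.int32(168), np.int32(5), np.int32(10), np.int32(33)), (np.int32(348), np.int32(179), np.int32(4), np.int32(13), np.int32(29)), (np.int32(622), np.int32(188), np.int32(4), np.int32(11), np.int32(27)), (np.int32(333), np.int32(198), np.int32(24), np.int32(19), np.int32(288)), (np.int32(367), np.int32(208), np.int32(18), np.int32(12), np.int32(91)), (np.int32(596), np.int32(219), np.int32(12), np.int32(26), np.int32(136)), (np.int32(523), np.int32(256), np.int32(18), np.int32(12), np.int32(86)), (np.int32(299), np.int32(267), np.int32(7), np.int32(11), np.int32(46)), (np.int32(531), np.int32(286), np.int32(5), np.int32(16), np.int32(63)), (np.int32(472), np.int32(312), np.int32(12), np.int32(20), np.int32(102)), (np.int32(533), np.int32(371), np.int32(9), np.int32(5), np.int32(37)), (np.int32(501), np.int32(374), np.int32(7), np.int32(6), np.int32(35))]
[[350.2 108.7]
 [294.  108.5]
 [322.1 130.2]]
[ 39  40  42  39 186 186 186 183 181 182 180 183 180 181 181 179 180]
[ 32  30  28  37  35  31  38  15 182 169 177 178] [193 195 122 134 158  19  38  32  35  28  22  37]
```

```bash
python3 - <<'E'
from h import *
plan([.517,.212,.40],[180,0,-168],15,0)
E
```

```text
[0.0406, 0.0002, 0.0016, 0.0002, 0.0, -0.1186, 0.0, 0.0403, 0.005, 0.0016, 0.0002, 0.0, -0.1186, 0.0, 0.0394, 0.0097, 0.0016, 0.0002, 0.0, -0.1186, 0.0, 0.038, 0.0143, 0.0016, 0.0002, 0.0, -0.1186, 0.0, 0.036, 0.0187, 0.0016, 0.0002, 0.0, -0.1186, 0.0]
[0.0336, 0.0228, 0.0016, 0.0002, 0.0, -0.1186, 0.0, 0.0306, 0.0266, 0.0016, 0.0002, 0.0, -0.1186, 0.0, 0.0273, 0.0301, 0.0016, 0.0002, 0.0, -0.1186, 0.0, 0.0235, 0.0331, 0.0016, 0.0002, 0.0, -0.1186, 0.0, 0.0194, 0.0356, 0.0016, 0.0002, 0.0, -0.1186, 0.0]
[0.0151, 0.0377, 0.0016, 0.0002, 0.0, -0.1186, 0.0, 0.0105, 0.0392, 0.0016, 0.0002, 0.0, -0.1186, 0.0, 0.0058, 0.0402, 0.0016, 0.0002, 0.0, -0.1186, 0.0, 0.001, 0.0406, 0.0016, 0.0002, 0.0, -0.1186, 0.0, -0.0038, 0.0404, 0.0016, 0.0002, 0.0, -0.1186, 0.0]
```

Emit:
{"fn": "drive_tool", "kwargs": {
  "rows": [0.0406,0,0.0016,0,0,-0.1186,0,0.0403,0.005,0.0016,0,0,-0.1186,0,0.0394,0.0097,0.0016,0,0,-0.1186,0,0.038,0.0143,0.0016,0,0,-0.1186,0,0.036,0.0187,0.0016,0,0,-0.1186,0],
  "grip_force": 60
}}

```text
time_s: 18.95
tool_pos: [0.515, -0.1927, 0.4119]
tool_rot: [-180.0, -0.4, 124.3]
force: [0.2, -0.7, 0.3]
grip_width: 0.0435
grasp_force: 0.0
```

Emit:
{"fn": "drive_tool", "kwargs": {
  "rows": [0.0336,0.0228,0.0016,0,0,-0.1186,0,0.0306,0.0266,0.0016,0,0,-0.1186,0,0.0273,0.03,0.0016,0,0,-0.1186,0,0.0235,0.033,0.0016,0,0,-0.1186,0,0.0194,0.0356,0.0016,0,0,-0.1186,0]
}}

```text
time_s: 19.58
tool_pos: [0.5153, 0.0097, 0.4048]
tool_rot: [179.9, -0.3, 158.2]
force: [1.0, -1.0, -0.2]
grip_width: 0.0435
grasp_force: 0.0
```

Emit:
{"fn": "drive_tool", "kwargs": {
  "rows": [0.015,0.0377,0.0016,0,0,-0.1186,0,0.0105,0.039,0.0016,0,0,-0.1186,0,0.0058,0.04,0.0016,0,0,-0.1186,0,0.001,0.0406,0.0016,0,0,-0.1186,0,-0.0038,0.0404,0.0016,0,0,-0.1186,0]
}}

```text
time_s: 20.2
tool_pos: [0.5162, 0.2119, 0.3974]
tool_rot: [179.9, -0.2, -167.8]
force: [0.5, 0.4, -0.5]
grip_width: 0.0432
grasp_force: 0.0
```

Emit:
{"fn": "drive_tool", "kwargs": {
  "rows": [0,0,0,0,0,0,0,0,0,0,0,0,0,0]
}}

```text
time_s: 20.45
tool_pos: [0.5167, 0.2105, 0.398]
tool_rot: [179.9, -0.1, -168.0]
force: [-0.5, 0.3, -0.6]
grip_width: 0.0434
grasp_force: 0.0
```

```bash
python3 - <<'E'
from h import *
o=get_obs(); print(o["tool_pos"],o["tool_rot"],o["qpos"])
plan([.517,.212,.33],[180,0,-168],3,0)
c=read_camera("wrist"); cv2.imwrite("pics/w11.png",c["color"]); M=T(o)@c["mount"]
for p in((.520,.2125,.105),(.4956,.2078,.098),(.4956+.013,.2078+.0028,.105),(.54,.217,.105)): print(np.round(proj(c,p,M)))
np.set_printoptions(linewidth=250)
g=cv2.cvtColor(c["color"],cv2.COLOR_BGR2GRAY)
x,y=map(int,proj(c,(.4956,.2078,.098),M))
print(x,y,cv2.resize(g[y-50:y+130,x-60:x+60],(24,36),interpolation=cv2.INTER_AREA).tolist().__str__().replace('],','],\n'))
E
```

```text
[0.51665172 0.21045449 0.39800592] [ 1.79871027e+02 -1.43802058e-01 -1.68035321e+02] [ 25.93849228  14.86980348 -58.70090999  95.4051644   12.82254948
  77.15195337  67.15735299]
[-0.0003, 0.0004, 0.0227, 0.0008, -0.0008, -0.0002, 0.0, -0.0003, 0.0004, 0.0227, 0.0008, -0.0008, -0.0002, 0.0, -0.0002, 0.0005, 0.0227, 0.0008, -0.0008, -0.0002, 0.0]
[325. 237.]
[326. 207.]
[326. 224.]
[325. 260.]
325 206 [[34, 34, 33, 34, 33, 33, 34, 34, 25, 23, 26, 23, 22, 23, 23, 23, 23, 24, 25, 22, 24, 24, 21, 24],
 [33, 34, 33, 34, 34, 34, 34, 33, 28, 24, 23, 23, 23, 25, 24, 23, 22, 25, 24, 23, 24, 24, 25, 24],
 [34, 35, 33, 36, 36, 34, 35, 34, 33, 24, 23, 24, 23, 23, 25, 22, 24, 23, 25, 23, 23, 23, 24, 23],
 [35, 34, 35, 34, 33, 35, 34, 34, 37, 25, 23, 23, 24, 24, 22, 23, 23, 25, 24, 24, 23, 24, 24, 22],
 [33, 35, 34, 35, 35, 35, 35, 35, 33, 25, 23, 23, 22, 25, 24, 23, 24, 23, 23, 24, 24, 25, 23, 23],
 [32, 28, 31, 33, 33, 38, 35, 31, 31, 28, 25, 22, 25, 23, 23, 23, 24, 26, 29, 27, 27, 23, 24, 25],
 [29, 27, 26, 26, 27, 29, 29, 27, 26, 25, 21, 23, 27, 28, 28, 27, 27, 27, 25, 26, 27, 28, 27, 25],
 [2
[... 2389 characters left out ...]
67, 66, 66, 66, 66, 66, 66, 66, 66, 66, 65, 66, 66, 66, 66, 66, 67, 66],
 [67, 67, 67, 67, 68, 67, 67, 67, 67, 67, 66, 67, 67, 67, 68, 67, 67, 67, 66, 66, 67, 67, 67, 67],
 [67, 67, 66, 67, 67, 67, 67, 67, 67, 68, 67, 67, 67, 66, 66, 67, 67, 67, 67, 67, 67, 67, 66, 67],
 [67, 66, 66, 66, 66, 66, 66, 67, 65, 67, 66, 66, 66, 66, 66, 66, 66, 66, 66, 66, 66, 66, 66, 66],
 [53, 53, 51, 131, 118, 80, 85, 90, 94, 95, 95, 96, 95, 94, 96, 97, 95, 91, 91, 80, 93, 81, 52, 54],
 [37, 34, 32, 217, 172, 103, 56, 88, 132, 139, 139, 139, 139, 136, 140, 139, 134, 78, 68, 101, 137, 135, 45, 37],
 [37, 34, 32, 214, 142, 113, 98, 119, 134, 133, 136, 134, 134, 134, 132, 130, 132, 103, 91, 123, 131, 132, 72, 41]]
```

Emit:
{"fn": "drive_tool", "kwargs": {
  "rows": [0,0.0015,0.04,0,0,0,0,0,0.001,0.04,0,0,0,0,0,0,0.035,0,0,0,0,0,0,0.02,0,0,0,0,0,0,0,0,0,0,0]
}}

```text
time_s: 21.12
tool_pos: [0.5162, 0.213, 0.2636]
tool_rot: [179.9, -0.1, -168.1]
force: [-0.2, -0.2, 0.1]
grip_width: 0.0435
grasp_force: 0.0
```

Emit:
{"fn": "drive_tool", "kwargs": {
  "rows": [0,0,0,0,0,0,-0.5,0,0,0,0,0,0,-1,0,0,0,0,0,0,-1,0,0,0,0,0,0,-1],
  "grip_force": 60
}}

```text
time_s: 21.62
tool_pos: [0.5167, 0.2138, 0.2653]
tool_rot: [179.9, 0.1, -168.0]
force: [-1.3, -0.7, 3.2]
grip_width: 0.0124
grasp_force: 60.0
```

Emit:
{"fn": "drive_tool", "kwargs": {
  "rows": [0.006,0,0,0,0,0,-1,0.01,0,0,0,0,0,-1,0.012,0,0,0,0,0,-1,0.012,0,0,0,0,0,-1,0.008,0,0,0,0,0,-1]
}}

```text
time_s: 22.25
tool_pos: [0.4708, 0.2043, 0.2654]
tool_rot: [179.8, 0.4, -168.0]
force: [8.6, 2.8, -6.0]
grip_width: 0.0127
grasp_force: 60.0
```

Emit:
{"fn": "drive_tool", "kwargs": {
  "rows": [0.004,0,0,0,0,0,-1,0,0,0,0,0,0,-1]
}}

```text
time_s: 22.5
tool_pos: [0.4669, 0.2036, 0.2654]
tool_rot: [179.8, 0.4, -168.0]
force: [8.5, 1.2, -5.4]
grip_width: 0.0125
grasp_force: 60.0
```

Emit:
{"fn": "drive_tool", "kwargs": {
  "rows": [0.002,0,0,0,0,0,-1,0.002,0,0,0,0,0,-1,0,0,0,0,0,0,-1]
}}

```text
time_s: 22.88
tool_pos: [0.4632, 0.2028, 0.2654]
tool_rot: [179.8, 0.4, -168.0]
force: [8.0, 1.5, -5.2]
grip_width: 0.0123
grasp_force: 60.0
```

Emit:
{"fn": "drive_tool", "kwargs": {
  "rows": [0.002,0,0,0,0,0,-1,0,0,0,0,0,0,-1]
}}

```text
time_s: 23.12
tool_pos: [0.4621, 0.2024, 0.2655]
tool_rot: [179.7, 0.6, -168.0]
force: [12.0, 3.3, -8.9]
grip_width: 0.0124
grasp_force: 60.0
```

Emit:
{"fn": "drive_tool", "kwargs": {
  "rows": [0.002,0,0,0,0,0,-1,0,0,0,0,0,0,-1,0,0,0,0,0,0,-1,0,0,0,0,0,0,-1,0,0,0,0,0,0,-1]
}}

```text
time_s: 23.75
tool_pos: [0.4614, 0.202, 0.2656]
tool_rot: [179.6, 0.8, -168.1]
force: [18.2, 6.0, -15.8]
grip_width: 0.0126
grasp_force: 60.0
```

```bash
python3 - <<'E'
from h import *
t=read_camera("top"); cv2.imwrite("pics/t12.png",t["color"]); s=read_camera("side"); cv2.imwrite("pics/s12.png",s["color"])
np.set_printoptions(linewidth=250)
x,y=map(int,proj(t,[.633,.237,.12])); print(cv2.cvtColor(t["color"],cv2.COLOR_BGR2GRAY)[y-14:y+14,x-14:x+14])
x,y=map(int,proj(s,[.633,.237,.14])); print(cv2.cvtColor(s["color"],cv2.COLOR_BGR2GRAY)[y-6:y+18,x-16:x+18])
E
```

```text
[[121 121 119 122 120 121 119 122 121 120 118 118 116 117 115 118 117 118 114 115 120 116 118 118 115 115 119 117]
 [117 119 121 121 122 125 120 120 119 119 117 116 117 118 117 119 116 115 118 115 114 117 117 116 120 115 116 118]
 [123 123 122 119 121 117 119 122 120 119 121 117 120 119 121 122 120 116 114 113 114 117 115 118 120 120 117 114]
 [122 120 122 119 123 122 123 123 121 121 123 120 163 173 173 174 154 148 125 118 117 110 115 114 116 113 119 116]
 [118 124 124 123 121 122 118 114 119 121 167 151  97  66  51  49  54  78 116 116 120 123 114 116 115 113 113 115]
 [124 126 125 122 123 120 117 125 154 164  87  52  56  61  65  64  61  59  59  52 106 137 127 121 116 113 118 114]
 [122 121 123 117 122 120 121 176 150  80  62  62  67  63  65  65  67  66  63  57  56  77 168 136 122 118 116 113]
 [118 119 125 122 118 122 155 120  66  60  71  74  71  72  71  67  63  71  68  68  66  57 114 122 123 117 117 118]
 [126 122 121 126 122 147 156  89  69  69  70  68  70  70  69  71  66  58  55  55  57  50  51 119 126 123 118 120]
 [118 123 126 127 130 150  79  58  68  68  69  68  72  69  63  47
[... 4757 characters left out ...]
113]
 [ 99  87  86  86  89  83  88  88  93  96 101 100  96  99  95  88  81  82  82  81  79  84  81  79  81  83  82  92 109 111 113 111 111 112]
 [151 116  94  86  87  83  85  82  84  84  82  85  84  84  85  80  83  83  82  84  84  81  80  81  82  77  80  94 109 111 114 109 105  94]
 [178 163 124  90  84  83  82  85  83  83  83  86  82  82  83  83  83  85  82  85  83  84  81  79  76  77  84 102 112 114 115 107  94  60]
 [182 174 142 101  85  77  75  84  87  93  92  91  84  87  86  81  81  81  79  81  85  85  83  83  76  78  85  96 114 117 113 107  83  48]
 [180 175 146 102  84  73  71  84 103 107 108 104 102  99  93  90  82  88  91  92  98 102 102  92  85  83  86 100 111 113 113 108  81  61]]
```

```bash
python3 - <<'E'
from h import *
t=read_camera("top")
x,y=map(int,proj(t,[.633,.237,.12]));print(x,y)
for p in((.633,.237,.119),(.633,.237,.033),(.633,.237,.045),(.633,.237,.07),(.633,.211,.07),(.607,.237,.07),(.659,.237,.07),(.633,.263,.07)):
    q=proj(t,p); print(p,"grid col,row",round(q[0]-x+14,1),round(q[1]-y+14,1))
a=cv2.imread("pics/t9.png"); b=t["color"]
cr=lambda i:cv2.convertScaleAbs(i[y-14:y+14,x-14:x+14],alpha=2)
print(cr(b)[4:24,4:26].astype(int)[...,2]-cr(b)[4:24,4:26].astype(int)[...,0])
d=cv2.absdiff(cv2.GaussianBlur(a,(3,3),0),cv2.GaussianBlur(b,(3,3),0)).max(2); n,_,st,ce=cv2.connectedComponentsWithStats((d>40).astype(np.uint8))
print([tuple(map(int,s)) for s in st[1:] if s[4]>12 and s[0]<260 and s[1]>120])
E
```

```text
186 212
(0.633, 0.237, 0.119) grid col,row 14.4 14.1
(0.633, 0.237, 0.033) grid col,row 22.6 21.1
(0.633, 0.237, 0.045) grid col,row 21.5 20.2
(0.633, 0.237, 0.07) grid col,row 19.2 18.2
(0.633, 0.211, 0.07) grid col,row 29.7 18.5
(0.607, 0.237, 0.07) grid col,row 18.5 28.5
(0.659, 0.237, 0.07) grid col,row 19.8 8.0
(0.633, 0.263, 0.07) grid col,row 8.7 17.9
[[ 11  14  12  14  12   6   0   0  10   6   6   2   6  12  12  14  18   6
   12  14   4  12]
 [ 14  16  16  15   0   0   4   6   4   6   4   8   0   6  -4   6  12   0
    1  10  12  10]
 [ 10   8  14   0   0   8   0   8   4  12   6   4   2   0   2   8   8   0
    0   0  12   8]
 [ 14  12   0   8   4  14   2   8   4   8   2   6  10  -6   2   0   4   2
   -2   4  18  12]
 [ 14   0   0   8   8   8   4   4  10   6   6   2  46  56  80  86  90  94
   36   2  12  14]
 [  1   0   8   6   6   8   0  -2   0  -6  42  84 110 104 106 102 110 108
  112  76   0  10]
 [  0   0   8   4   6   4  10   2   0  58 102  98 126 110  94 122 106 100
  112 116   0   0]
 [  0   8   6   2  -4   6   8  -2  58 110 104 106 108 114 124 104 122 114
  120 112  60 
[... 618 characters left out ...]
27 143  84  22  80
  136   3   0  10]
 [  0   9   0  16   8  -8  66 138 132 124 118 102 141 135 131 133 176 155
   21   5  10  12]
 [  1   5   9   0  12  -2  24 118 134 130 124 146 131  75   0  11 101  17
    6   2  10   6]
 [  5   1   3   7   0   0  -6  54 118 124 134 164  33   0   0   0   0  -2
    4  10   6  10]
 [  3   3   7   9  14  10   0  13  74  94  98  68   0   0   0   0  14   6
    8  10   8   0]
 [  7   5   1   0  10   4  10   6   0   0   0   0   7   8  10  12   8   8
   12  16   0   0]]
[(177, 202, 20, 19, 248), (114, 240, 155, 240, 13494), (207, 259, 28, 36, 616), (193, 260, 6, 6, 34), (193, 272, 8, 3, 19), (247, 443, 10, 11, 80), (233, 467, 12, 13, 50), (253, 467, 29, 13, 199)]
```

```bash
python3 -c "
from cell import *
print(sign_off())"
```

```text
the job is handed in; nothing more can be done
None
```

All five pellets went from the pan via the scoop into the hopper. The scoop is back upright at its starting spot and released. I handed in with the plunger held against its stop (about 56 mm of tool travel, pull force up from 8.5 N to 19 N). The throat is empty, two pellets are visible in the crucible from above, and the other three are hidden there by the throat edge.

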